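# Clear the circuit board off the open drawer and put the power supply away

### The job

A circuit board has been left lying across the open drawer: lift it off by its heat sink and lay it flat, components up, in the middle of the blue mat. Then lay the silver power-supply module flat, right way up, inside the drawer and slide the drawer fully shut without slamming it. The drawer's false floor may stand at any height, so feel for it: let each thing go only once it rests on what is under it, without dropping it or pressing the module down hard, and leave the bottle, pliers and spool where they are.

Things in the scene. Friction and masses are not known exactly. Their poses are not given: they have to be found in the camera images.
- board: Green circuit board, 110 mm along its x, 200 mm along its y, 4 mm thick, about 0.3 kg. Origin: centre of its underside; z up, component side. A finned aluminium heat sink on its centre, 28 mm along x, 80 mm along y, top 42 mm above the origin, is the place to grip it, across x. Other tall parts (to 30 mm) stand beyond 55 mm from the centre along y. It starts on the rims of the drawer's side walls.
- mat: Blue mat fixed to the bench, 150 mm along its x, 210 mm along its y, 4 mm thick. Origin: centre of its underside. It is on the left or the right of the drawer unit.
- module: Silver box-shaped power-supply module with a green terminal strip at one end, 120 mm along its x, 60 mm along its y, 36 mm high, 0.3 to 0.65 kg. Origin: centre of its underside, z up. It starts flat on the bench, on the other side from the mat.
- unit: Low grey drawer unit fixed to the bench, 280 mm deep along its x, 200 mm wide along its y, 120 mm high. Origin: on the bench, straight below the middle of the front edge of its top. Its front looks along its own -x: the housing runs from x = 0 to 265 mm, and the uncovered part of the open drawer lies in front of it, at negative x.
- drawer (a joint): Opening of the unit's blue-fronted drawer in m: 0 is shut, about 0.18 at the start; it opens along the unit's -x. Drawer 158 mm wide inside; side rims 98 mm above the bench, blue front (15 mm thick) reaches 107 mm. Inside, a flat black false floor covers the whole drawer, pegged at a height that is not measured: its top is anywhere from 27 to 57 mm above the bench.
- drawer_front (a point): Point on the drawer: foot of the inner face of its front wall, at mid width, on its true bottom (22 mm above the bench, under the false floor). It moves with the drawer. From here the inside reaches 235 mm along the unit's +x, of which the first (joint value less 6 mm) are uncovered, and 79 mm along y both ways. Axes parallel to the unit's.
- drawer_handle (a point): Middle of the drawer's steel bar handle: a horizontal bar along the unit's y, 100 mm long, 11 mm thick, 35 mm in front of the drawer front and 82 mm above the bench. Pushing the bar along the unit's +x shuts the drawer.
- flux_bottle: Bystander: amber bottle with a red cap, 48 mm across, 100 mm tall, standing on the bench. Origin: centre of its underside.
- pliers: Bystander: pliers with red grips, about 180 mm long, 18 mm high, lying on the bench. Origin: near the joint of the pliers, on the bench.
- spool: Bystander: grey spool, 52 mm across, 36 mm tall, standing on top of the drawer unit. Origin: centre of its underside.
There are look-alikes about, which are no part of the job. What is shaped like the module but turquoise or yellow is not meant.

How it is judged:
By the outcome, as a careful person would: the job done as asked, in the order asked, and still so for the second after the job is handed in, with the robot touching nothing.
It also fails if it takes over 72 s, if anything falls off the work surface, if the arm or the gripper's body presses on something with over 40 N, if the wrist force passes 120 N, or if a joint passes its speed limit or range.

### The arm

A 6-joint arm with a two-finger parallel gripper is mounted at the origin on the work surface. World frame = base frame: x ahead of the robot, y to its left, z up, the work surface at z = 0. Lengths are in mm, angles in rad, forces in N, time in s.
With the tool pointing down it reaches from about 225 to 725 mm from the base axis. Payload 3.1 kg.
Tool frame: the origin (TCP) lies midway between the tips of the shut fingers; the grasp point (between the pads) lies 19 mm behind it (hold_point_z is the distance from the TCP to the grasp point, in mm); z points along the fingers, y is the line along which they close (so a half turn about z gives the same grasp; the last joint's range is limited). The gripper opens to 85 mm and grips with 20 to 120 N. Pads are 22 mm wide; open, the fingers measure 114 mm over their backs; the gripper's body (76 mm by 85 mm) begins 54 mm behind the grasp point. The pads swing forward as they close: fully open they stand 13 mm farther back than shut.
Start: joints at [1.164, 0.048, 0.099, 1.622, 0, 1.443], TCP at [144.489, 504.718, 231.312] pointing down, gripper open.
Joint ranges: [-2.91, 2.91], [-0.99, 1.94], [-1.21, 1.42], [-2.12, 2.29], [-1.49, 1.47], [-3.14, 3.14]. Speed limits (rad/s): [2.79, 2.79, 3.14, 3.14, 3.14, 3.14].

### API

Orientations are given as a rotation vector (axis times angle).
In Python, from workcell import * gives the robot as it stands.
- The arm moves only by the tool apply_moves, never from a script. Its argument "deltas" is a list of rows, each a list of 7 numbers: the shift along the tool's x, y, z in m, then the turn, a rotation vector about the tool's x, y, z in rad, then the opening in per cent of the stroke, from 0 (shut) to 100 (fully open). A call has 1 to 12 rows; each row is the pose to reach, as a shift and turn from the pose commanded when the call began, along the tool's axes at that moment; what a row does not reach only later rows make up. A row lasts 1/10 s, in which the tool goes at most 50 mm and 8.59 degrees, less where a joint would pass 70% of its speed; a pose out of reach is approached as far as the arm can. A call with a gripper value outside its range is refused whole. The fingers move at their own pace and stop on an object; "force" is the grip in N (left out, the last holds). Time passes only in rows, so rows that repeat a pose let the fingers close. It gives the time, the measured TCP pose, the force, the opening and the grip force at its end, in the units of the state.
- get_state(): the state, without advancing time (a new reading comes with each control period).
- get_image(name): name is "scene" or "side" or "wrist"; returns a dict with "pixels" (480x640x3 uint8, red, green, blue), "depth" (480x640 float32, mm along the optical axis (not along the pixel's ray), 0 where there is no reading), "vfov" (degrees; the focal length in pixels is half the picture's height over the tangent of half this angle, whatever the lens; pixels are square), "cx", "cy" (the principal point, pixels), "k1" (the pictures are not rectified: a ray, as slopes to the right and down, at radius r is drawn at 1 + k1 r^2 times it, then the intrinsics apply), "eye" and "rotation" of the camera in the world. Camera axes: x right, y down, z forward; pixel columns grow to the right and rows downward; lengths in mm; the calibration is good to about 2 mm. A picture is of the moment at which its call begins.
- sign_off(): hands the job in; it is judged then, once.
The state is a dict: "time_s": time; "joint_pos": joint angles; "joint_velocities": joint speeds; "tau": joint torques, N m; "tcp_pos": TCP position; "tool_rot": TCP orientation; "wrist_force": force on the tool from outside, world axes, zero at the start; "wrist_torque": the same for the moment, N m; "grip_width": finger opening in mm; "finger_force": force on a finger pad.
Only numpy, scipy, OpenCV 4.12 (cv2) and the standard library are available. Lean on these libraries where they do the work, as an engineer would, in place of code of your own. Each camera call takes 0.05 s, during which the arm holds its last target. There are 200 camera calls.

## Working session

There is one attempt and no reset: what is moved stays moved. The work goes in short steps, Python scripts to look and compute and a tool call to move; the robot and the scene stay as the last step left them, time stands still between calls to the robot, and variables do not carry over. Pictures are saved under pics/ and viewed, at most 10 in all, crops included, and the job is handed in when it is done.

Besides the shell and the picture viewer there is one more tool, called after "Request:" in YAML: its name, and indented under it one key for each argument. apply_moves: Moves the arm, as the interface text tells. Its arguments: {"type":"object","properties":{"deltas":{"type":"array"},"force":{"type":"number"}},"required":["deltas"]}

```bash
mkdir -p pics; cat > h.py <<'E'
from workcell import *
import numpy as np, cv2
from scipy.spatial.transform import Rotation as R
def grab(n):
    im=get_image(n); np.savez(f'{n}.npz',**im); return im
def cloud(im):
    d=im['depth']; h,w=d.shape
    f=h/2/np.tan(np.radians(im['vfov'])/2)
    K=np.array([[f,0,im['cx']],[0,f,im['cy']],[0,0,1]])
    u,v=np.meshgrid(np.arange(w,dtype=float),np.arange(h,dtype=float))
    p=cv2.undistortPoints(np.stack([u.ravel(),v.ravel()],1)[:,None],K,np.array([float(im['k1']),0,0,0]))[:,0].reshape(h,w,2)
    # forward model r_d = r(1+k1 r^2)
    c=np.dstack([p*d[...,None],d])
    P=c@np.array(im['rotation']).T+np.array(im['eye'])
    P[d==0]=np.nan
    return P
def save(im,name,crop=None,s=1):
    a=im['pixels'][...,::-1]
    if crop: a=a[crop[1]:crop[3],crop[0]:crop[2]]
    cv2.imwrite(f'pics/{name}.png',cv2.resize(a,None,fx=s,fy=s))
E
python3 - <<'E'
from h import *
a=grab('scene');b=grab('side');
save(a,'scene0');save(b,'side0')
for i in (a,b): print(i['eye'],np.round(i['rotation'],3).tolist(),i['vfov'],i['k1'])
print(get_state())
E
```

```text
[1358.84758088   88.18036976  812.22855429] [-1.62, -1.827, 0.828] 51.94975069157518 -0.0862874476238916
[ 243.71855558 -596.7334976   714.02036873] [-2.237, 0.536, -0.213] 53.778943920816964 0.0300173682999063
{'time_s': 0.1, 'joint_pos': array([1.16417369e+00, 4.87138429e-02, 9.77109765e-02, 1.62197891e+00,
       2.24037057e-05, 1.44300948e+00]), 'joint_velocities': array([-4.78019462e-04, -8.51242219e-04,  3.04616752e-03,  4.89949996e-05,
       -1.54914829e-04, -8.07796345e-04]), 'tau': array([ 2.30863196e-03, -3.39850867e+01,  3.20936394e+01,  1.58165989e-02,
       -1.54445092e-04,  9.70243065e-06]), 'tcp_pos': array([144.27574612, 504.20729733, 230.193047  ]), 'tool_rot': array([-0.43649331, -3.1105154 ,  0.00330115]), 'wrist_force': array([-0.32407812,  0.77056691,  0.19600111]), 'wrist_torque': array([0.00505698, 0.04796777, 0.00574012]), 'finger_force': 0.0, 'grip_width': 85.5664601680709}
```

```bash
sed -i "s/np.array(im\['rotation'\]).T/R.from_rotvec(im['rotation']).as_matrix().T/" h.py
```

```text
(no output)
```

View pics/scene0.png

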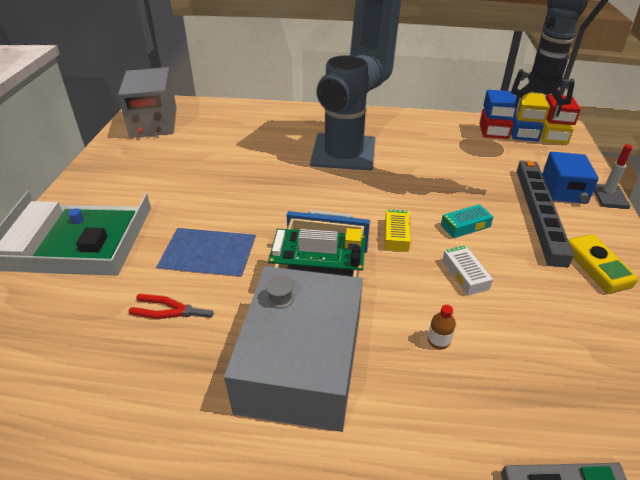

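View pics/side0.png

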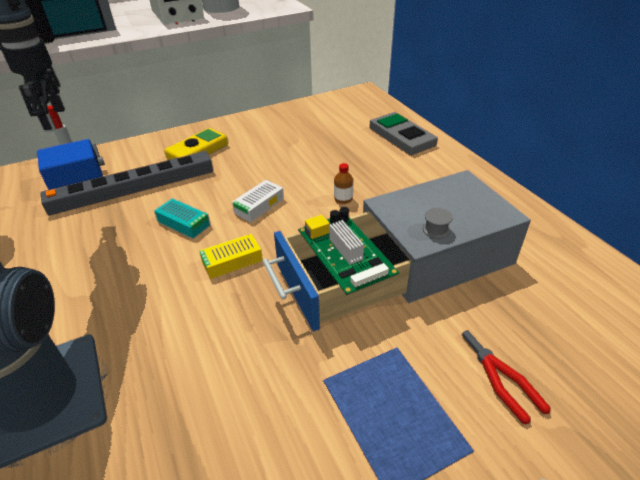

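Candidates: for the module, silver scene(467,270)/side(259,200), turquoise scene(467,220), yellow scene(397,230). For the board, the one with heat sink across the drawer at scene(318,240)/side(346,241), and another in a tray at scene(80,240). I choose the silver box and the board on the drawer. The mat is at scene(208,251)/side(397,415), pliers at side(490,365), bottle at scene(441,328), spool at side(437,222).

```bash
cat > m.py <<'E'
from h import *
def rect(P,m,name):
    q=P[m]; q=q[np.isfinite(q).all(1)]
    c,s,a=cv2.minAreaRect(q[:,:2].astype(np.float32)); print(name,len(q),np.round(c,1),np.round(s,1),round(a,1),'z',np.round(np.percentile(q[:,2],[5,50,95]),1))
def cc(m,seed):
    n,l=cv2.connectedComponents(cv2.morphologyEx(m.astype(np.uint8),cv2.MORPH_OPEN,np.ones((3,3))))
    return l==l[seed[1],seed[0]]
E
python3 - <<'E'
from m import *
for n,seeds in (('scene',dict(mat=(208,251),mod=(452,262),sink=(318,240),unit=(300,350),bottle=(441,328),pcb=(290,262))),('side',dict(mat=(397,415),mod=(259,200),sink=(346,241),unit=(480,210),pcb=(335,265)))):
    im=dict(np.load(n+'.npz')); P=cloud(im); z=P[...,2]; hsv=cv2.cvtColor(im['pixels'],cv2.COLOR_RGB2HSV); H,S,V=[hsv[...,i].astype(int) for i in range(3)]
    for k,sd in seeds.items():
        u,v=sd; print(n,k,'px',np.round(P[v,u],1),hsv[v,u])
    blue=(H>100)&(H<125)&(S>90)
    rect(P,cc(blue&(z<12),seeds['mat']),'mat')
    box=np.zeros(z.shape,bool)
    u,v=seeds['mod']; box[v-35:v+35,u-40:u+50]=1
    m=box&(z>31)&(z<42)&(S<60); c=P[v,u]; m&=np.hypot(P[...,0]-c[0],P[...,1]-c[1])<110
    rect(P,m,'mod'); 
    u,v=seeds['unit']; rect(P,cc((abs(z-120)<4),seeds['unit']),'unit top')
    u,v=seeds['sink']; c=P[v,u]
    near=np.hypot(P[...,0]-c[0],P[...,1]-c[1])<130
    rect(P,near&(z>134)&(z<146)&(S<60),'sink')
    rect(P,near&(z>95)&(z<109)&(H>45)&(H<85)&(S>90),'pcb')
    rect(P,near&(z>60)&(z<112)&blue,'front')
    # false floor: dark
    rect(P,near&(z<90)&(V<60)&(z>15),'floor')
E
```

```text
scene mat px [ 508.8 -288.1    2.3] [111 115 142]
scene mod px [512.6 294.3  36.8] [  9  22 116]
scene sink px [587.8  -7.  136.4] [ 12  21 119]
scene unit px [858.5  -4.4 121.8] [120   8 136]
scene bottle px [732.7 251.2  63.2] [ 14 197 109]
scene pcb px [624.6 -61.4 101.3] [ 76 219 107]
mat 3368 [ 508.5 -290.5] [208.3 152.1] 89.1 z [1.4 4.  6.5]
mod 936 [516.2 330.1] [119.1  62.3] 25.1 z [33.  35.9 38.3]
unit top 12419 [797.9 -14.5] [201.7 269.6] 87.1 z [118.  120.1 122.2]
sink 410 [574.   -8.6] [79.6 32.9] 88.8 z [135.6 139.2 141.7]
pcb 1610 [573.6  -8.8] [116.2 198.9] 0.1 z [ 99.6 102.  104.6]
front 302 [4.708e+02 3.000e-01] [139.6  20.2] 87.6 z [101.5 106.5 109.4]
floor 332 [562.9  -6.9] [150.5  23.8] 87.6 z [25.8 28.5 30.5]
side mat px [ 509.7 -299.4    4.2] [110 127 150]
side mod px [508.  303.7  35.2] [ 15   7 233]
side sink px [566.  -24.7 135.4] [ 15   7 141]
side unit px [859.2 -52.2 119.9] [100  17 138]
side pcb px [535.2 -39.6 100.4] [ 71 180 109]
mat 11032 [ 506.6 -292.3] [209.2 148.3] 89.4 z [1.2 3.2 5.3]
mod 668 [514.  326.7] [122.2  63.4] 25.8 z [32.1 34.3 36.5]
unit top 7580 [798.1 -15.7] [204.6 268.9] 87.7 z [117.2 119.3 121.5]
sink 423 [572.6 -12.4] [29.8 82. ] 1.0 z [134.6 137.8 139.7]
pcb 2006 [573.  -13.4] [111.9 200.6] 0.2 z [ 98.8 100.6 102.6]
front 989 [464.  -15.9] [168.4  22.8] 87.6 z [ 64.9 103.1 107.4]
floor 758 [603.9  25.6] [ 98.6 186.7] 88.0 z [24.8 26.8 28.8]
```

```bash
python3 - <<'E'
from h import *
im=dict(np.load('side.npz')); a=im['pixels'][...,::-1]
x=cv2.resize(a[150:290,140:420],None,fx=2.8,fy=2.8,interpolation=cv2.INTER_CUBIC)
cv2.imwrite('pics/crop0.png',x)
E
```

```text
(no output)
```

View pics/crop0.png

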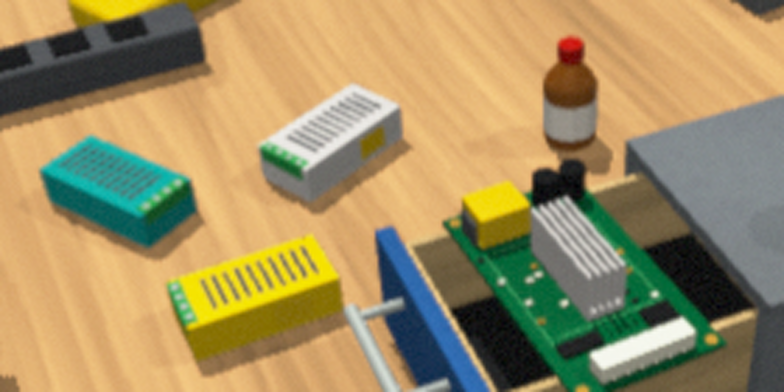

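The crop confirms it: silver module with green strip at crop(330,140), finned heat sink on the board at crop(575,260), black floor visible on either side of the board. Now a move planner.

```bash
cat > plan.py <<'E'
from h import *
def pose(p): # tool y at yaw p (deg), z down
    c,s=np.cos(np.radians(p)),np.sin(np.radians(p)); return np.array([[-s,c,0],[c,s,0],[0,0,-1.]])
def plan(*wps):
    st=get_state(); T=R.from_rotvec(st['tool_rot']).as_matrix(); p0=st['tcp_pos']
    print('t',round(st['time_s'],2),'tcp',np.round(p0,1),'yaw',round(np.degrees(np.arctan2(T[1,1],T[0,1])),2),'tilt',np.round(T[:2,2],4),'w',round(st['grip_width'],1),'ff',round(st['finger_force'],1),'F',np.round(st['wrist_force'],1),'q',np.round(st['joint_pos'],2))
    for x,y,z,ps in wps:
        print(np.round(T.T@(np.array([x,y,z])-p0)/1000,4).tolist(), np.round(R.from_matrix(T.T@pose(ps)).as_rotvec(),4).tolist())
E
python3 -c "
from plan import *
plan((573,-11,200,0.3),(573,-11,109,0.3))"
```

```text
t 0.1 tcp [144.3 504.2 230.2] yaw 74.02 tilt [-0.0009 -0.002 ] w 85.6 ff 0.0 F [-0.3  0.8  0.2] q [1.16 0.05 0.1  1.62 0.   1.44]
[-0.554, -0.3772, 0.0308] [-0.0021, 0.0011, 1.2867]
[-0.554, -0.377, 0.1218] [-0.0021, 0.0011, 1.2867]
```

Request:
apply_moves:
  deltas:
    - [-0.554,-0.377,0.02,0,0,1.287,100]
    - [-0.554,-0.377,0.02,0,0,1.287,100]
    - [-0.554,-0.377,0.02,0,0,1.287,100]
    - [-0.554,-0.377,0.02,0,0,1.287,100]
    - [-0.554,-0.377,0.02,0,0,1.287,100]
    - [-0.554,-0.377,0.02,0,0,1.287,100]
    - [-0.554,-0.377,0.02,0,0,1.287,100]
    - [-0.554,-0.377,0.02,0,0,1.287,100]
    - [-0.554,-0.377,0.02,0,0,1.287,100]
    - [-0.554,-0.377,0.02,0,0,1.287,100]
    - [-0.554,-0.377,0.02,0,0,1.287,100]
    - [-0.554,-0.377,0.02,0,0,1.287,100]
  force: 40

```text
time_s: 1.3
tcp_pos: [529.0, 42.0, 212.8]
tool_rot: [-2.216, -2.226, 0.0]
wrist_force: [-0.1, 0.4, 0.2]
grip_width: 85.5
finger_force: 0.0
```

```bash
python3 -c "
from plan import *
plan((573,-11,200,0.3))"
```

```text
t 1.3 tcp [529.   42.  212.8] yaw 0.26 tilt [-0.0007  0.0003] w 85.5 ff 0.0 F [-0.1  0.4  0.2] q [-0.05  0.06  0.07  1.59  0.    1.52]
[-0.0532, 0.0438, 0.0128] [-0.0007, -0.0003, -0.0007]
```

Request:
apply_moves:
  deltas:
    - [-0.045,0.036,0.013,0,0,0,80]
    - [-0.045,0.036,0.013,0,0,0,80]
    - [-0.045,0.036,0.013,0,0,0,80]
    - [-0.045,0.036,0.013,0,0,0,80]

```text
time_s: 1.7
tcp_pos: [563.7, -0.2, 200.1]
tool_rot: [-2.214, -2.226, 0.001]
wrist_force: [-0.0, -0.1, 0.9]
grip_width: 68.4
finger_force: 0.0
```

```bash
cat > sink.py <<'E'
from plan import *
from m import rect
a=grab('wrist');P=cloud(a);z=P[...,2];S=cv2.cvtColor(a['pixels'],cv2.COLOR_RGB2HSV)[...,1]
n=(np.hypot(P[...,0]-573,P[...,1]+11)<60)
rect(P,n&(z>132)&(z<148)&(S<70),'sink'); save(a,'wrist1')
plan((573,-11,109,0.3))
E
python3 sink.py
```

```text
sink 2975 [574.1  -9.5] [28.1 80.7] 0.6 z [134.8 139.3 140.4]
t 1.75 tcp [5.638e+02 3.000e-01 2.007e+02] yaw 0.36 tilt [-0.0005  0.0006] w 68.4 ff 0.0 F [-0.5  0.9  0.2] q [-0.12  0.14  0.14  1.57  0.    1.45]
[-0.0114, 0.0092, 0.0917] [-0.0005, -0.0006, 0.001]
```

View pics/wrist1.png

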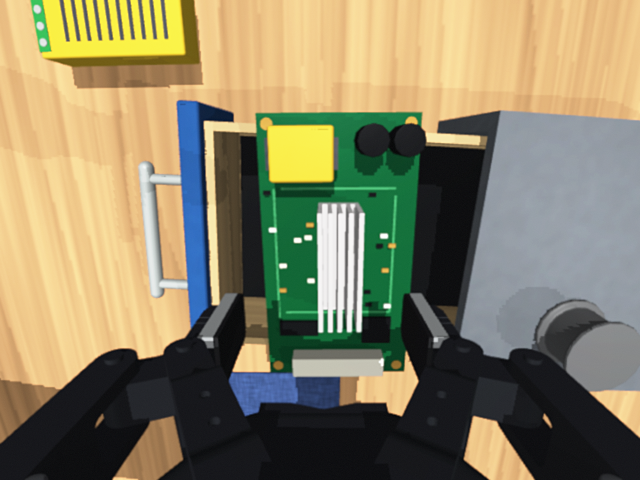

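Wrist view: the fins at (341,268) lie between the fingers (225,320)/(420,320), slightly off centre. Aligning, then descending and gripping.

Request:
apply_moves:
  deltas:
    - [-0.0105,0.0102,0,0,0,0,80]
    - [-0.0105,0.0102,0.01,0,0,0,80]
    - [-0.0105,0.0102,0.035,0,0,0,80]
    - [-0.0105,0.0102,0.06,0,0,0,80]
    - [-0.0105,0.0102,0.08,0,0,0,80]
    - [-0.0105,0.0102,0.0915,0,0,0,80]
    - [-0.0105,0.0102,0.0915,0,0,0,80]
    - [-0.0105,0.0102,0.0915,0,0,0,50]
    - [-0.0105,0.0102,0.0915,0,0,0,38]
    - [-0.0105,0.0102,0.0915,0,0,0,25]
    - [-0.0105,0.0102,0.0915,0,0,0,20]
    - [-0.0105,0.0102,0.0915,0,0,0,10]
  force: 45

```text
time_s: 2.95
tcp_pos: [575.9, -11.5, 110.8]
tool_rot: [2.214, 2.225, 0.003]
wrist_force: [-0.8, 0.1, 6.5]
grip_width: 27.5
finger_force: 45.5
```

Request:
apply_moves:
  deltas:
    - [0,0,0,0,0,0,0]
    - [0,0,0,0,0,0,0]
    - [0,0,0,0,0,0,0]
    - [0,0,0,0,0,0,0]

```text
time_s: 3.35
tcp_pos: [575.9, -11.5, 110.8]
tool_rot: [2.214, 2.225, 0.003]
wrist_force: [-0.5, 0.1, 6.3]
grip_width: 27.3
finger_force: 45.5
```

```bash
python3 -c "
from plan import *
plan((574,-10,220,0.5),(507.5,-291.5,220,-0.4))"
```

```text
t 3.35 tcp [575.9 -11.5 110.8] yaw 0.29 tilt [ 0.0032 -0.0002] w 27.3 ff 45.5 F [-0.5  0.1  6.3] q [-0.14  0.18  0.01  1.39  0.    1.43]
[0.0015, -0.0016, -0.1092] [0.0032, 0.0002, -0.0037]
[-0.2797, -0.0695, -0.1094] [0.0032, 0.0002, 0.012]
```

Request:
apply_moves:
  deltas:
    - [0,0,-0.003,0,0,0,0]
    - [0,0,-0.008,0,0,0,0]
    - [0,0,-0.018,0,0,0,0]
    - [0,0,-0.033,0,0,0,0]
    - [0,0,-0.05,0,0,0,0]
    - [0,0,-0.068,0,0,0,0]
    - [0,0,-0.083,0,0,0,0]
    - [0,0,-0.094,0,0,0,0]
    - [0,0,-0.1,0,0,0,0]
    - [0,0,-0.1,0,0,0,0]
    - [0,0,-0.1,0,0,0,0]

```text
time_s: 4.45
tcp_pos: [574.6, -11.4, 208.4]
tool_rot: [-2.215, -2.226, 0.001]
wrist_force: [0.3, 0.2, -3.0]
grip_width: 27.6
finger_force: 44.6
```

```bash
python3 - <<'E'
from plan import *
from m import rect
a=grab('side');P=cloud(a);z=P[...,2];hsv=cv2.cvtColor(a['pixels'],cv2.COLOR_RGB2HSV);H,S=hsv[...,0],hsv[...,1]
n=(np.hypot(P[...,0]-573,P[...,1]+11)<130)
m=n&(z>185)&(z<225)&(H>45)&(H<85)&(S>90)
rect(P,m,'pcb'); q=P[m]; A=np.c_[q[:,:2]-q[:,:2].mean(0),np.ones(len(q))]; print('plane',np.linalg.lstsq(A,q[:,2],rcond=None)[0])
plan((507.5,-291.5,210,-0.4))
E
```

```text
pcb 1949 [573.5 -12.9] [112.1 201.1] 0.3 z [196.4 198.2 199.9]
plane [-1.94836834e-03  3.28147856e-03  1.98279543e+02]
t 4.5 tcp [574.3 -11.3 207.9] yaw 0.29 tilt [-0.0018  0.0003] w 27.4 ff 44.6 F [-0.2 -0.1 -2.9] q [-0.14  0.18  0.19  1.59  0.    1.43]
[-0.2799, -0.0682, -0.002] [-0.0018, -0.0003, 0.012]
```

Request:
apply_moves:
  deltas:
    - [-0.006,-0.0015,0,0,0,0.001,0]
    - [-0.02,-0.005,0,0,0,0.002,0]
    - [-0.045,-0.011,0,0,0,0.004,0]
    - [-0.077,-0.0185,0,0,0,0.006,0]
    - [-0.112,-0.027,0,0,0,0.008,0]
    - [-0.15,-0.036,0,0,0,0.01,0]
    - [-0.188,-0.0455,0.005,0,0,0.012,0]
    - [-0.222,-0.0537,0.015,0,0,0.014,0]
    - [-0.25,-0.0605,0.03,0,0,0.016,0]
    - [-0.269,-0.065,0.05,0,0,0.018,0]
    - [-0.278,-0.0671,0.072,0,0,0.018,0]
    - [-0.28,-0.0676,0.09,0,0,0.018,0]

```text
time_s: 5.7
tcp_pos: [506.6, -294.1, 117.1]
tool_rot: [-2.239, -2.202, 0.002]
wrist_force: [-0.2, -0.0, -3.5]
grip_width: 27.3
finger_force: 44.6
```

Request:
apply_moves:
  deltas:
    - [0,0,0.018,0,0,0,0]
    - [0,0,0.036,0,0,0,0]
    - [0,0,0.052,0,0,0,0]
    - [0,0,0.064,0,0,0,0]
    - [0,0,0.072,0,0,0,0]
    - [0,0,0.075,0,0,0,0]
    - [0,0,0.075,0,0,0,0]
    - [0,0,0.075,0,0,0,0]

```text
time_s: 6.5
tcp_pos: [509.1, -292.2, 44.8]
tool_rot: [2.235, 2.206, 0.0]
wrist_force: [-0.2, -1.3, -2.7]
grip_width: 26.9
finger_force: 44.5
```

```bash
cat > bm.py <<'E'
from plan import *
from m import rect
for n in ('side','scene'):
    a=grab(n);P=cloud(a);z=P[...,2];hsv=cv2.cvtColor(a['pixels'],cv2.COLOR_RGB2HSV);H,S=hsv[...,0],hsv[...,1]
    near=(np.hypot(P[...,0]-507,P[...,1]+291)<150)
    rect(P,near&(z>-5)&(z<45)&(H>45)&(H<85)&(S>90),n+' pcb')
    rect(P,near&(z<10)&(z>-5)&(H>100)&(H<125)&(S>90),n+' mat')
plan((507.5,-291.5,17,-0.4))
E
python3 bm.py
```

```text
side pcb 3782 [ 507.5 -291.9] [200.6 111.8] 89.6 z [33.2 35.3 37.4]
side mat 2770 [ 506.9 -293.3] [207.3 148. ] 89.4 z [1.2 3.3 5.4]
scene pcb 1189 [ 509.4 -289.6] [202.  113.9] 89.6 z [33.6 36.1 38.8]
scene mat 1316 [ 509.9 -290. ] [147.2 206.6] 0.4 z [1.1 3.7 6.2]
t 6.6 tcp [ 509.3 -292.2   45.1] yaw -0.74 tilt [ 0.0016 -0.0013] w 28.0 ff 44.5 F [ 1.1  1.2 -3.1] q [-0.64  0.25 -0.05  1.27 -0.    0.95]
[0.0007, -0.0019, 0.028] [0.0016, 0.0012, -0.0058]
```

Request:
apply_moves:
  deltas:
    - [0,-0.0003,0.006,0,0,0,0]
    - [0,-0.0003,0.014,0,0,0,0]
    - [0,-0.0003,0.02,0,0,0,0]
    - [0,-0.0003,0.023,0,0,0,0]
    - [0,-0.0003,0.0245,0,0,0,0]
    - [0,-0.0003,0.0255,0,0,0,0]
    - [0,-0.0003,0.0265,0,0,0,0]
    - [0,-0.0003,0.0265,0,0,0,0]

```text
time_s: 7.4
tcp_pos: [508.4, -291.8, 17.5]
tool_rot: [2.236, 2.207, 0.0]
wrist_force: [0.4, 0.1, -2.8]
grip_width: 27.4
finger_force: 44.5
```

Request:
apply_moves:
  deltas:
    - [0,0,0.0007,0,0,0,0]
    - [0,0,0.0014,0,0,0,0]
    - [0,0,0.0014,0,0,0,0]

```text
time_s: 7.7
tcp_pos: [508.5, -291.9, 16.8]
tool_rot: [2.235, 2.206, 0.0]
wrist_force: [-1.2, 1.0, 0.5]
grip_width: 27.2
finger_force: 44.9
```

Request:
apply_moves:
  deltas:
    - [0,0,0.0008,0,0,0,0]
    - [0,0,0.0008,0,0,0,0]

```text
time_s: 7.9
tcp_pos: [508.5, -291.9, 16.8]
tool_rot: [2.235, 2.206, 0.0]
wrist_force: [-2.5, 1.7, 4.6]
grip_width: 27.7
finger_force: 45.6
```

```bash
python3 -c "
from plan import *
plan()"
```

```text
t 7.9 tcp [ 508.5 -291.9   16.8] yaw -0.75 tilt [ 0.0008 -0.0006] w 27.7 ff 45.6 F [-2.5  1.7  4.6] q [-0.64  0.26 -0.09  1.22 -0.    0.95]
```

Board rests (force flipped from −2.8 to +4.6 N and z stopped). Release and lift.

Request:
apply_moves:
  deltas:
    - [0,0,0,0,0,0,40]
    - [0,0,0,0,0,0,55]
    - [0,0,0,0,0,0,65]
    - [0,0,-0.002,0,0,0,65]
    - [0,0,-0.01,0,0,0,65]
    - [0,0,-0.03,0,0,0,65]
    - [0,0,-0.06,0,0,0,70]
    - [0,0,-0.1,0,0,0,80]
    - [0,0,-0.145,0,0,0,100]
    - [0,0,-0.19,0,0,0,100]
    - [0,0,-0.21,0,0,0,100]
    - [0,0,-0.21,0,0,0,100]

```text
time_s: 9.1
tcp_pos: [510.3, -293.2, 231.4]
tool_rot: [2.228, 2.2, 0.002]
wrist_force: [0.2, -0.1, 0.8]
grip_width: 85.5
finger_force: 0.0
```

```bash
sed -i 's/^plan.*/plan((515,328.4,200,115.5))/' bm.py; python3 bm.py
```

```text
side pcb 4540 [ 507.8 -292.1] [200.8 111.6] 89.3 z [5.2 7.3 9.5]
side mat 2657 [ 506.7 -293.2] [207.8 147.9] 89.4 z [1.3 3.3 5.3]
scene pcb 1167 [ 508.4 -289.1] [201.4 115.2] 89.0 z [ 5.3  7.9 10.8]
scene mat 713 [ 508.9 -290.2] [153.1 207.7] 0.3 z [1.2 3.8 6.4]
t 9.2 tcp [ 508.6 -291.9  225.7] yaw -0.74 tilt [ 0.0011 -0.0008] w 85.4 ff 0.0 F [ 0.1  0.2 -0.1] q [-0.64  0.21  0.26  1.63 -0.    0.95]
[0.6203, -0.0016, 0.0252] [-0.0001, 0.0016, -2.0288]
```

Request:
apply_moves:
  deltas:
    - [0.03,0,0,0,0,-0.1,100]
    - [0.07,0,0,0,0,-0.24,100]
    - [0.12,0,0,0,0,-0.38,100]
    - [0.17,0,0,0,0,-0.52,100]
    - [0.22,0,0,0,0,-0.66,100]
    - [0.27,0,0,0,0,-0.8,100]
    - [0.31,0,0,0,0,-0.94,100]
    - [0.35,0,0,0,0,-1.08,100]
    - [0.39,0,0,0,0,-1.22,100]
    - [0.43,0,0,0,0,-1.36,100]
    - [0.47,0,0,0,0,-1.5,100]
    - [0.51,0,0,0,0,-1.64,100]

```text
time_s: 10.4
tcp_pos: [513.4, 219.5, 222.2]
tool_rot: [0.097, -3.135, 0.002]
wrist_force: [0.1, -0.9, -0.3]
grip_width: 85.5
finger_force: 0.0
```

```bash
python3 -c "
from plan import *
plan((515,328.4,190,115.5))"
```

```text
t 10.4 tcp [513.4 219.5 222.2] yaw 93.56 tilt [-0.0046 -0.0015] w 85.5 ff 0.0 F [ 0.1 -0.9 -0.3] q [ 0.28  0.14  0.18  1.62 -0.    0.22]
[-0.0085, 0.1086, 0.032] [-0.0003, -0.0049, -0.383]
```

Request:
apply_moves:
  deltas:
    - [-0.003,0.045,0.01,0,0,-0.14,100]
    - [-0.006,0.085,0.02,0,0,-0.28,100]
    - [-0.0085,0.105,0.025,0,0,-0.37,100]
    - [-0.0085,0.107,0.025,0,0,-0.383,100]
    - [-0.0085,0.107,0.025,0,0,-0.383,100]
    - [-0.0085,0.107,0.025,0,0,-0.383,100]

```text
time_s: 11.0
tcp_pos: [517.1, 324.3, 199.5]
tool_rot: [0.681, -3.065, 0.002]
wrist_force: [-0.5, -0.2, 0.1]
grip_width: 85.4
finger_force: 0.0
```

```bash
cat > mod.py <<'E'
from plan import *
from m import rect
a=grab('wrist');P=cloud(a);z=P[...,2];S=cv2.cvtColor(a['pixels'],cv2.COLOR_RGB2HSV)[...,1]
n=(np.hypot(P[...,0]-515,P[...,1]-328)<85)
rect(P,n&(z>31)&(z<42),'mod'); save(a,'wrist2')
plan((515,328.4,0,115.5))
E
python3 mod.py
```

```text
mod 8309 [514.4 329.1] [118.6  60.2] 24.9 z [34.2 35.5 36.9]
t 11.05 tcp [517.5 324.2 200.1] yaw 115.03 tilt [-0.0004 -0.0006] w 85.1 ff 0.0 F [-0.7 -0.2 -0.3] q [ 0.45  0.27  0.29  1.59 -0.    0.01]
[0.0004, 0.0049, 0.2001] [-0.0004, -0.0006, -0.0082]
```

View pics/wrist2.png

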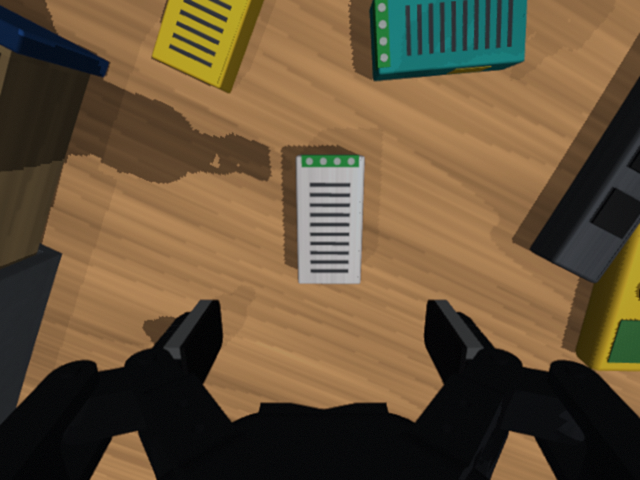

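Silver module at wrist pixels (330,220), centred between the fingers (210,340)/(435,340); green terminal strip at (330,161). Descend.

Request:
apply_moves:
  deltas:
    - [0.0006,0.005,0.01,0,0,0,100]
    - [0.0006,0.005,0.035,0,0,0,100]
    - [0.0006,0.005,0.07,0,0,0,100]
    - [0.0006,0.005,0.105,0,0,0,100]
    - [0.0006,0.005,0.14,0,0,0,100]
    - [0.0006,0.005,0.165,0,0,0,100]
    - [0.0006,0.005,0.182,0,0,0,100]
    - [0.0006,0.005,0.192,0,0,0,100]
    - [0.0006,0.005,0.197,0,0,0,100]
    - [0.0006,0.005,0.197,0,0,0,100]
    - [0.0006,0.005,0.197,0,0,0,85]
  force: 60

```text
time_s: 12.15
tcp_pos: [515.7, 330.2, 4.5]
tool_rot: [-0.683, 3.064, 0.001]
wrist_force: [-0.0, -0.4, -0.3]
grip_width: 73.6
finger_force: 0.0
```

Request:
apply_moves:
  deltas:
    - [0,0,0,0,0,0,78]
    - [0,0,0,0,0,0,72]
    - [0,0,0,0,0,0,66]
    - [0,0,0,0,0,0,50]
    - [0,0,0,0,0,0,20]
    - [0,0,0,0,0,0,0]
    - [0,0,0,0,0,0,0]
    - [0,0,0,0,0,0,0]
  force: 60

```text
time_s: 12.95
tcp_pos: [515.8, 330.2, 4.7]
tool_rot: [-0.684, 3.064, 0.0]
wrist_force: [-1.1, -1.1, 4.9]
grip_width: 59.0
finger_force: 67.9
```

```bash
python3 -c "
from plan import *
plan()"
```

```text
t 12.95 tcp [515.8 330.2   4.7] yaw 115.16 tilt [0.0026 0.0008] w 59.0 ff 67.9 F [-1.1 -1.1  4.9] q [ 0.46  0.34 -0.02  1.21 -0.    0.02]
```

Request:
apply_moves:
  deltas:
    - [0,0,-0.003,0,0,0,0]
    - [0,0,-0.01,0,0,0,0]
    - [0,0,-0.024,0,0,0,0]
    - [0,0,-0.045,0,0,0,0]
    - [0,0,-0.07,0,0,0,0]
    - [0,0,-0.1,0,0,0,0]
    - [0,0,-0.13,0,0,0,0]
    - [0,0,-0.155,0,0,0,0]
    - [0,0,-0.173,0,0,0,0]
    - [0,0,-0.18,0,0,0,0]
    - [0,0,-0.18,0,0,0,0]
    - [0,0,-0.18,0,0,0,0]

```text
time_s: 14.15
tcp_pos: [514.2, 329.6, 182.1]
tool_rot: [0.684, -3.064, 0.001]
wrist_force: [-0.6, -0.5, -3.9]
grip_width: 58.9
finger_force: 67.1
```

```bash
python3 - <<'E'
from plan import *
from m import rect,cc
for n,sd in (('scene',(300,350)),('side',(480,210))):
    a=grab(n);P=cloud(a);z=P[...,2];hsv=cv2.cvtColor(a['pixels'],cv2.COLOR_RGB2HSV);H,S,V=[hsv[...,i].astype(int) for i in range(3)]
    box=(abs(P[...,0]-570)<125)&(abs(P[...,1]+5)<115)
    rect(P,box&(z>102)&(z<111)&(H>100)&(H<125)&(S>90),n+' front top')
    rect(P,box&(z<85)&(z>15)&(V<60)&(P[...,0]>485)&(P[...,0]<650)&(abs(P[...,1]+5)<70),n+' floor')
    rect(P,box&(z>94)&(z<101)&(H>8)&(H<30)&(S>50),n+' rims')
    rect(P,cc((abs(z-120)<4),sd),n+' unit top')
    rect(P,box&(z<100)&(z>70)&(P[...,0]<462)&(S<60),n+' handle')
    m=(np.hypot(P[...,0]-515,P[...,1]-328)<100)&(z>170)&(z<230)&(S<40)&(V>150)
    rect(P,m,n+' module')
plan((570,-6,185,87.6))
E
```

```text
scene front top 434 [4.735e+02 2.000e-01] [189.6  20.4] 87.2 z [103.2 107.  109.3]
scene floor 1520 [531.5  -5.3] [141.5  91.4] 88.6 z [26.  28.5 30.8]
scene rims 521 [583.1   3.2] [185.7 214.1] 87.5 z [ 94.7  97.8 100.2]
scene unit top 12403 [798.2 -14.6] [201.7 268.5] 87.3 z [118.  120.1 122.2]Traceback (most recent call last):
  File "<stdin>", line 10, in <module>
  File "m.py", line 4, in rect
    c,s,a=cv2.minAreaRect(q[:,:2].astype(np.float32)); print(name,len(q),np.round(c,1),np.round(s,1),round(a,1),'z',np.round(np.percentile(q[:,2],[5,50,95]),1))
                                                                                                                             ~~~~~~~~~~~~~^^^^^^^^^^^^^^^^^^
    return _quantile_unchecked(
        a, q, axis, out, overwrite_input, method, keepdims, weights)
    return _ureduce(a,
                    func=_quantile_ureduce_func,
    ...<5 lines>...
                    overwrite_input=overwrite_input,
                    method=method)
    r = func(a, **kwargs)
    result = _quantile(arr,
                       quantiles=q,
    ...<2 lines>...
                       out=out,
                       weights=wgt)
    slices_having_nans = np.isnan(arr[-1, ...])
                                  ~~~^^^^^^^^^
IndexError: index -1 is out of bounds for axis 0 with size 0
```

```bash
python3 - <<'E'
from plan import *
a=grab('wrist'); st=get_state(); T=R.from_rotvec(st['tool_rot']).as_matrix()
print('cam in tool',T.T@(np.array(a['eye'])-st['tcp_pos']))
b=grab('side');P=cloud(b);z=P[...,2];hsv=cv2.cvtColor(b['pixels'],cv2.COLOR_RGB2HSV);S,V=hsv[...,1],hsv[...,2]
m=(np.hypot(P[...,0]-515,P[...,1]-328)<100)&(z>180)&(z<225)
q=P[m];print(len(q))
plan((569,-5,185,87.4))
E
```

```text
cam in tool [  71.67758297    0.31127949 -142.2889328 ]
1298
t 14.3 tcp [513.8 329.4 181.2] yaw 115.16 tilt [-0.0032 -0.0015] w 59.4 ff 67.1 F [-0.3  0.8 -4.2] q [0.46 0.27 0.25 1.55 0.   0.02]
[0.0922, -0.3261, -0.0034] [-0.0009, -0.0035, 0.4846]
```

Request:
apply_moves:
  deltas:
    - [0.002,-0.007,0,0,0,0.01,0]
    - [0.0065,-0.023,0,0,0,0.035,0]
    - [0.0145,-0.051,0,0,0,0.08,0]
    - [0.0243,-0.086,0,0,0,0.13,0]
    - [0.0348,-0.123,0,0,0,0.19,0]
    - [0.0455,-0.161,0,0,0,0.25,0]
    - [0.0563,-0.199,0,0,0,0.31,0]
    - [0.0667,-0.236,0,0,0,0.37,0]
    - [0.0764,-0.27,0,0,0,0.42,0]
    - [0.0845,-0.299,0,0,0,0.46,0]
    - [0.0898,-0.318,0,0,0,0.48,0]
    - [0.092,-0.326,0,0,0,0.485,0]

```text
time_s: 15.5
tcp_pos: [569.7, -7.8, 183.1]
tool_rot: [-0.08, -3.14, 0.002]
wrist_force: [0.7, 1.0, -4.1]
grip_width: 59.2
finger_force: 67.0
```

Request:
apply_moves:
  deltas:
    - [0,0,0.0,0,0,0,0]
    - [0,0,0,0,0,0,0]

```text
time_s: 15.7
tcp_pos: [569.7, -4.0, 183.2]
tool_rot: [-0.072, -3.14, -0.001]
wrist_force: [0.4, -0.3, -4.9]
grip_width: 58.9
finger_force: 67.0
```

```bash
python3 - <<'E'
from plan import *
from m import rect
b=grab('side');P=cloud(b);z=P[...,2]
m=(np.hypot(P[...,0]-569,P[...,1]+5)<85)&(z>195)&(z<222)&(cv2.cvtColor(b['pixels'],cv2.COLOR_RGB2HSV)[...,2]>110)
rect(P,m,'module top'); q=P[m];A=np.c_[q[:,:2]-q[:,:2].mean(0),np.ones(len(q))]; print('plane',np.linalg.lstsq(A,q[:,2],rcond=None)[0])
save(b,'side1',(220,80,480,300),3)
plan((569,-5,40,87.4))
E
```

```text
module top 1199 [567.3  -4.7] [ 66.8 121.2] 87.2 z [197.2 212.6 214.6]
plane [2.98693207e-03 1.48311159e-01 2.09891649e+02]
t 15.75 tcp [569.7  -3.5 183.2] yaw 87.43 tilt [-0.0003  0.0006] w 59.1 ff 67.0 F [-0.1  0.2 -3.4] q [-0.12  0.16  0.12  1.54  0.   -0.08]
[0.0006, -0.0016, 0.1432] [0.0006, -0.0004, 0.0005]
```

View pics/side1.png

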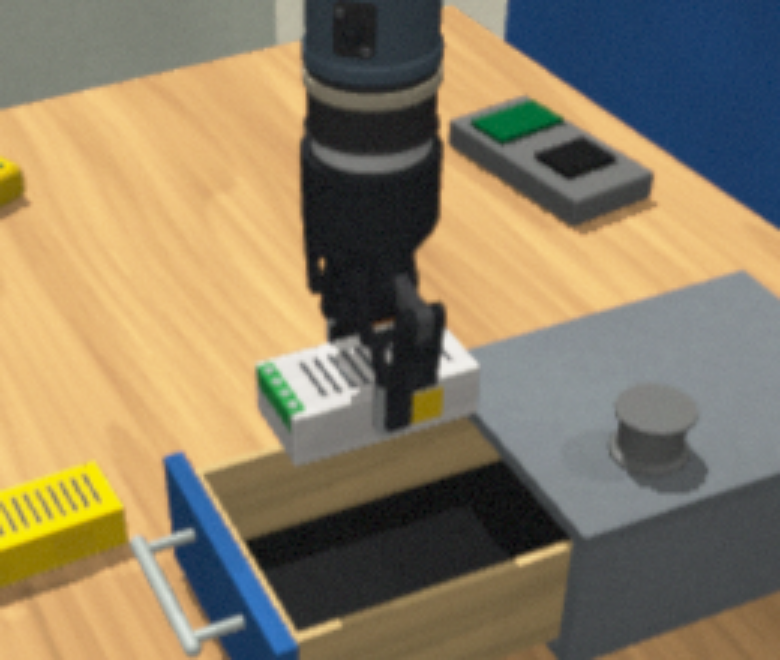

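The module is held level (about (370,400)) above the open drawer's middle. Descend to just above the highest possible floor, then feel.

Request:
apply_moves:
  deltas:
    - [0.0006,-0.0014,0.006,0,0,0,0]
    - [0.0006,-0.0014,0.02,0,0,0,0]
    - [0.0006,-0.0014,0.04,0,0,0,0]
    - [0.0006,-0.0014,0.062,0,0,0,0]
    - [0.0006,-0.0014,0.082,0,0,0,0]
    - [0.0006,-0.0014,0.098,0,0,0,0]
    - [0.0006,-0.0014,0.109,0,0,0,0]
    - [0.0006,-0.0014,0.115,0,0,0,0]
    - [0.0006,-0.0014,0.117,0,0,0,0]
    - [0.0006,-0.0014,0.117,0,0,0,0]

```text
time_s: 16.75
tcp_pos: [569.7, -5.6, 66.5]
tool_rot: [0.072, 3.14, -0.0]
wrist_force: [0.2, 0.1, -4.1]
grip_width: 59.2
finger_force: 67.0
```

Request:
apply_moves:
  deltas:
    - [0,0,0.001,0,0,0,0]
    - [0,0,0.002,0,0,0,0]
    - [0,0,0.003,0,0,0,0]
    - [0,0,0.004,0,0,0,0]
    - [0,0,0.004,0,0,0,0]

```text
time_s: 17.25
tcp_pos: [569.3, -5.8, 62.1]
tool_rot: [-0.072, -3.141, -0.0]
wrist_force: [0.2, -0.2, -3.9]
grip_width: 59.1
finger_force: 67.0
```

Request:
apply_moves:
  deltas:
    - [0,0,0.001,0,0,0,0]
    - [0,0,0.002,0,0,0,0]
    - [0,0,0.003,0,0,0,0]
    - [0,0,0.004,0,0,0,0]
    - [0,0,0.004,0,0,0,0]

```text
time_s: 17.75
tcp_pos: [569.2, -5.7, 57.9]
tool_rot: [-0.072, -3.14, -0.0]
wrist_force: [-1.0, 0.6, -3.8]
grip_width: 58.9
finger_force: 67.0
```

Free so far; keep feeling downward.

Request:
apply_moves:
  deltas:
    - [0,0,0.001,0,0,0,0]
    - [0,0,0.002,0,0,0,0]
    - [0,0,0.003,0,0,0,0]
    - [0,0,0.004,0,0,0,0]
    - [0,0,0.004,0,0,0,0]

```text
time_s: 18.25
tcp_pos: [569.2, -5.7, 53.9]
tool_rot: [-0.072, -3.14, -0.0]
wrist_force: [0.3, 0.3, -4.2]
grip_width: 59.2
finger_force: 67.0
```

```bash
python3 -c "
from plan import *
plan()"
```

```text
t 18.25 tcp [569.2  -5.7  53.9] yaw 87.38 tilt [-0.0005  0.0001] w 59.2 ff 67.0 F [ 0.3  0.3 -4.2] q [-0.13  0.2  -0.09  1.28 -0.   -0.08]
```

Request:
apply_moves:
  deltas:
    - [0,0,0.001,0,0,0,0]
    - [0,0,0.002,0,0,0,0]
    - [0,0,0.003,0,0,0,0]
    - [0,0,0.004,0,0,0,0]
    - [0,0,0.004,0,0,0,0]

```text
time_s: 18.75
tcp_pos: [569.2, -5.7, 50.0]
tool_rot: [-0.072, -3.14, -0.0]
wrist_force: [-0.2, -0.3, -3.3]
grip_width: 59.1
finger_force: 67.0
```

```bash
python3 -c "
from plan import *
plan()"
```

```text
t 18.75 tcp [569.2  -5.7  50. ] yaw 87.38 tilt [-0.0004  0.0001] w 59.1 ff 67.0 F [-0.2 -0.3 -3.3] q [-0.13  0.2  -0.1   1.27  0.   -0.08]
```

Request:
apply_moves:
  deltas:
    - [0,0,0.001,0,0,0,0]
    - [0,0,0.002,0,0,0,0]
    - [0,0,0.003,0,0,0,0]
    - [0,0,0.004,0,0,0,0]
    - [0,0,0.004,0,0,0,0]

```text
time_s: 19.25
tcp_pos: [569.2, -5.7, 45.9]
tool_rot: [-0.072, -3.14, -0.0]
wrist_force: [-0.0, 0.4, -4.4]
grip_width: 58.9
finger_force: 67.0
```

```bash
python3 -c "
from plan import *
plan()"
```

```text
t 19.25 tcp [569.2  -5.7  45.9] yaw 87.37 tilt [-0.0005  0.0001] w 58.9 ff 67.0 F [-0.   0.4 -4.4] q [-0.13  0.2  -0.1   1.27  0.   -0.08]
```

Request:
apply_moves:
  deltas:
    - [0,0,0.001,0,0,0,0]
    - [0,0,0.002,0,0,0,0]
    - [0,0,0.003,0,0,0,0]
    - [0,0,0.004,0,0,0,0]
    - [0,0,0.004,0,0,0,0]

```text
time_s: 19.75
tcp_pos: [569.2, -5.7, 42.0]
tool_rot: [-0.072, -3.14, -0.0]
wrist_force: [-0.2, 0.3, -3.0]
grip_width: 58.9
finger_force: 67.0
```

```bash
python3 -c "
from plan import *
plan()"
```

```text
t 19.75 tcp [569.2  -5.7  42. ] yaw 87.37 tilt [-0.0004  0.    ] w 58.9 ff 67.0 F [-0.2  0.3 -3. ] q [-0.13  0.2  -0.11  1.26 -0.   -0.08]
```

Request:
apply_moves:
  deltas:
    - [0,0,0.001,0,0,0,0]
    - [0,0,0.002,0,0,0,0]
    - [0,0,0.003,0,0,0,0]
    - [0,0,0.004,0,0,0,0]
    - [0,0,0.004,0,0,0,0]

```text
time_s: 20.25
tcp_pos: [569.2, -5.7, 38.0]
tool_rot: [-0.072, -3.14, -0.0]
wrist_force: [0.5, 0.0, -3.8]
grip_width: 58.9
finger_force: 67.0
```

```bash
python3 -c "
from plan import *
plan()"
```

```text
t 20.25 tcp [569.2  -5.7  38. ] yaw 87.38 tilt [-0.0004  0.0001] w 58.9 ff 67.0 F [ 0.5  0.  -3.8] q [-0.13  0.21 -0.11  1.25  0.   -0.08]
```

Underside now about 33; finer steps.

Request:
apply_moves:
  deltas:
    - [0,0,0.001,0,0,0,0]
    - [0,0,0.002,0,0,0,0]
    - [0,0,0.003,0,0,0,0]
    - [0,0,0.003,0,0,0,0]

```text
time_s: 20.65
tcp_pos: [569.2, -5.7, 34.9]
tool_rot: [-0.072, -3.14, -0.0]
wrist_force: [-0.4, -0.3, -3.2]
grip_width: 59.6
finger_force: 67.0
```

Request:
apply_moves:
  deltas:
    - [0,0,0.0007,0,0,0,0]
    - [0,0,0.0014,0,0,0,0]
    - [0,0,0.0014,0,0,0,0]

```text
time_s: 20.95
tcp_pos: [569.3, -5.7, 33.7]
tool_rot: [-0.072, -3.141, -0.0]
wrist_force: [0.3, 0.7, -4.0]
grip_width: 58.9
finger_force: 67.0
```

```bash
python3 -c "
from plan import *
plan()"
```

```text
t 20.95 tcp [569.3  -5.7  33.7] yaw 87.37 tilt [-0.0002  0.    ] w 58.9 ff 67.0 F [ 0.3  0.7 -4. ] q [-0.13  0.21 -0.12  1.24 -0.   -0.08]
```

Request:
apply_moves:
  deltas:
    - [0,0,0.0007,0,0,0,0]
    - [0,0,0.0014,0,0,0,0]
    - [0,0,0.0014,0,0,0,0]

```text
time_s: 21.25
tcp_pos: [569.8, -5.7, 33.0]
tool_rot: [0.072, 3.14, -0.0]
wrist_force: [-0.5, 0.3, -0.5]
grip_width: 59.1
finger_force: 67.3
```

```bash
python3 -c "
from plan import *
plan()"
```

```text
t 21.25 tcp [569.8  -5.7  33. ] yaw 87.38 tilt [ 0.0009 -0.0001] w 59.1 ff 67.3 F [-0.5  0.3 -0.5] q [-0.13  0.21 -0.12  1.24 -0.   -0.08]
```

Contact starting (−4 → −0.5 N). A touch more.

Request:
apply_moves:
  deltas:
    - [0,0,0.0005,0,0,0,0]
    - [0,0,0.001,0,0,0,0]
    - [0,0,0.001,0,0,0,0]

```text
time_s: 21.55
tcp_pos: [570.6, -5.8, 33.0]
tool_rot: [0.072, 3.138, -0.0]
wrist_force: [-1.1, 0.7, 5.0]
grip_width: 59.1
finger_force: 68.0
```

```bash
python3 -c "
from plan import *
plan()"
```

```text
t 21.55 tcp [570.6  -5.8  33. ] yaw 87.38 tilt [ 0.0029 -0.0003] w 59.1 ff 68.0 F [-1.1  0.7  5. ] q [-0.13  0.21 -0.12  1.24  0.   -0.08]
```

Request:
apply_moves:
  deltas:
    - [0,0,0,0,0,0,74]
    - [0,0,0,0,0,0,78]
    - [0,0,0,0,0,0,84]
    - [0,0,0,0,0,0,88]
    - [0,0,-0.003,0,0,0,88]
    - [0,0,-0.012,0,0,0,88]
    - [0,0,-0.03,0,0,0,88]
    - [0,0,-0.06,0,0,0,88]
    - [0,0,-0.1,0,0,0,88]
    - [0,0,-0.14,0,0,0,88]
    - [0,0,-0.16,0,0,0,88]
    - [0,0,-0.16,0,0,0,88]

```text
time_s: 22.75
tcp_pos: [572.2, -6.1, 197.4]
tool_rot: [0.072, 3.131, -0.002]
wrist_force: [0.8, -0.0, -0.8]
grip_width: 75.2
finger_force: 0.0
```

```bash
python3 - <<'E'
from plan import *
from m import rect
a=grab('wrist');P=cloud(a);z=P[...,2];S=cv2.cvtColor(a['pixels'],cv2.COLOR_RGB2HSV)[...,1]
n=(abs(P[...,0]-569)<80)&(abs(P[...,1]+5)<70)
m=n&(z>50)&(z<75);rect(P,m,'mod'); q=P[m];A=np.c_[q[:,:2]-q[:,:2].mean(0),np.ones(len(q))]; print('plane',np.linalg.lstsq(A,q[:,2],rcond=None)[0])
rect(P,(abs(z-82)<10)&(P[...,0]<456)&(P[...,0]>400)&(abs(P[...,1])<90)&(S<70),'handle wrist')
b=grab('side');P=cloud(b);z=P[...,2];S=cv2.cvtColor(b['pixels'],cv2.COLOR_RGB2HSV)[...,1]
rect(P,(abs(z-84)<10)&(P[...,0]<456)&(P[...,0]>400)&(abs(P[...,1])<90)&(S<70),'handle side')
save(a,'wrist3')
plan((385,3,200,87.4),(385,3,80,87.4))
E
```

```text
mod 10243 [558.1  11.7] [ 94.7 144.4] 85.4 z [62.6 63.8 65.1]
plane [-1.41491496e-03 -2.87847089e-03  6.37886970e+01]
handle wrist 3730 [440.8   1.8] [109.2  31.8] 88.9 z [83.3 85.9 87.7]
handle side 328 [440.   -2.9] [109.   33.2] 88.7 z [81.3 84.6 87.2]
t 22.85 tcp [569.8  -5.8 192.2] yaw 87.38 tilt [ 0.0017 -0.0002] w 75.2 ff 0.0 F [-0.1 -0.6 -0.4] q [-0.13  0.16  0.14  1.55 -0.   -0.08]
[0.185, 0.0003, -0.0082] [-0.0002, 0.0017, -0.0004]
[0.1852, 0.0003, 0.1118] [-0.0002, 0.0017, -0.0004]
```

View pics/wrist3.png

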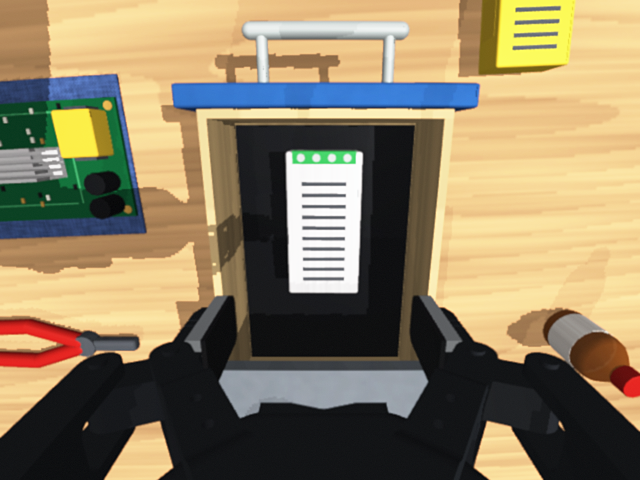

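Module lies flat and centred in the drawer at (325,222); handle bar at (325,30); board on mat at left undisturbed. Now move in front of the handle with the fingers shut.

Request:
apply_moves:
  deltas:
    - [0.02,0,0,0,0,0,50]
    - [0.06,0,0,0,0,0,20]
    - [0.1,0,0,0,0,0,0]
    - [0.14,0,0,0,0,0,0]
    - [0.17,0,0,0,0,0,0]
    - [0.185,0,0.0,0,0,0,0]
    - [0.185,0,0.0,0,0,0,0]
    - [0.185,0,0.03,0,0,0,0]
    - [0.185,0,0.07,0,0,0,0]
    - [0.185,0,0.105,0,0,0,0]
    - [0.185,0,0.122,0,0,0,0]
    - [0.185,0,0.122,0,0,0,0]

```text
time_s: 24.05
tcp_pos: [381.3, 3.3, 64.7]
tool_rot: [-0.072, -3.132, -0.002]
wrist_force: [-0.8, 0.4, 0.2]
grip_width: 0.2
finger_force: 0.0
```

```bash
python3 -c "
from plan import *
plan()"
```

```text
t 24.05 tcp [381.3   3.3  64.7] yaw 87.37 tilt [-0.0091  0.0016] w 0.2 ff 0.0 F [-0.8  0.4  0.2] q [-0.17 -0.3  -0.55  1.33  0.   -0.12]
```

Request:
apply_moves:
  deltas:
    - [-0.006,0,0,0,0,0,0]
    - [-0.014,0,0,0,0,0,0]
    - [-0.02,0,0,0,0,0,0]
    - [-0.024,0,0,0,0,0,0]
    - [-0.027,0,0,0,0,0,0]
    - [-0.03,0,0,0,0,0,0]
    - [-0.033,0,0,0,0,0,0]
    - [-0.036,0,0,0,0,0,0]
    - [-0.039,0,0,0,0,0,0]
    - [-0.042,0,0,0,0,0,0]
    - [-0.045,0,0,0,0,0,0]
    - [-0.048,0,0,0,0,0,0]

```text
time_s: 25.25
tcp_pos: [432.7, 0.5, 69.4]
tool_rot: [-0.072, -3.141, -0.0]
wrist_force: [-1.6, 1.3, 0.4]
grip_width: -0.2
finger_force: 0.6
```

```bash
python3 -c "
from plan import *
plan()"
```

```text
t 25.25 tcp [432.7   0.5  69.4] yaw 87.37 tilt [-0.0002  0.0001] w -0.2 ff 0.6 F [-1.6  1.3  0.4] q [-0.15 -0.17 -0.43  1.31  0.   -0.11]
```

Request:
apply_moves:
  deltas:
    - [-0.004,0,0,0,0,0,0]
    - [-0.009,0,0,0,0,0,0]
    - [-0.015,0,0,0,0,0,0]
    - [-0.022,0,0,0,0,0,0]
    - [-0.03,0,0,0,0,0,0]
    - [-0.038,0,0,0,0,0,0]
    - [-0.046,0,0,0,0,0,0]
    - [-0.053,0,0,0,0,0,0]
    - [-0.059,0,0,0,0,0,0]
    - [-0.064,0,0,0,0,0,0]
    - [-0.068,0,0,0,0,0,0]
    - [-0.071,0,0,0,0,0,0]

```text
time_s: 26.45
tcp_pos: [503.7, -2.7, 69.3]
tool_rot: [-0.072, -3.141, -0.0]
wrist_force: [-1.5, -0.3, -0.5]
grip_width: 0.3
finger_force: 0.6
```

```bash
cat > fr.py <<'E'
from plan import *
from m import rect
b=grab('side');P=cloud(b);z=P[...,2];hsv=cv2.cvtColor(b['pixels'],cv2.COLOR_RGB2HSV);H,S=hsv[...,0],hsv[...,1]
m=(z>60)&(z<115)&(abs(P[...,1])<120)&(P[...,0]>440)&(P[...,0]<700)&(H>100)&(H<125)&(S>120)
rect(P,m,'front'); plan()
E
python3 fr.py
```

```text
front 1038 [559.2 -22.2] [164.8  15.4] 87.6 z [ 64.7  98.8 107.2]
t 26.5 tcp [504.2  -2.8  69.4] yaw 87.37 tilt [ 0.0007 -0.0001] w -0.1 ff 0.0 F [ 0.7  0.6 -0.5] q [-0.14  0.02 -0.25  1.3   0.   -0.09]
```

Request:
apply_moves:
  deltas:
    - [-0.004,0,0,0,0,0,0]
    - [-0.009,0,0,0,0,0,0]
    - [-0.015,0,0,0,0,0,0]
    - [-0.022,0,0,0,0,0,0]
    - [-0.029,0,0,0,0,0,0]
    - [-0.036,0,0,0,0,0,0]
    - [-0.043,0,0,0,0,0,0]
    - [-0.049,0,0,0,0,0,0]
    - [-0.054,0,0,0,0,0,0]
    - [-0.058,0,0,0,0,0,0]
    - [-0.061,0,0,0,0,0,0]
    - [-0.063,0,0,0,0,0,0]

```text
time_s: 27.7
tcp_pos: [566.6, -5.6, 69.4]
tool_rot: [-0.072, -3.141, -0.0]
wrist_force: [0.0, 0.6, 0.1]
grip_width: -0.3
finger_force: 0.5
```

```bash
python3 fr.py
```

```text
front 990 [621.8 -27. ] [160.3  16. ] 87.6 z [ 63.8  97.7 107.1]
t 27.75 tcp [567.   -5.6  69.4] yaw 87.38 tilt [ 0.0006 -0.0001] w 0.2 ff 0.0 F [ 1.  -0.2 -0.2] q [-0.13  0.18 -0.08  1.31  0.   -0.08]
```

Request:
apply_moves:
  deltas:
    - [-0.002,0,0,0,0,0,0]
    - [-0.004,0,0,0,0,0,0]
    - [-0.0065,0,0,0,0,0,0]
    - [-0.009,0,0,0,0,0,0]
    - [-0.0115,0,0,0,0,0,0]
    - [-0.014,0,0,0,0,0,0]
    - [-0.016,0,0,0,0,0,0]
    - [-0.018,0,0,0,0,0,0]
    - [-0.02,0,0,0,0,0,0]
    - [-0.0215,0,0,0,0,0,0]
    - [-0.023,0,0,0,0,0,0]
    - [-0.0245,0,0,0,0,0,0]

```text
time_s: 28.95
tcp_pos: [591.0, -6.7, 69.4]
tool_rot: [0.072, 3.141, -0.0]
wrist_force: [-1.3, 0.3, 0.1]
grip_width: 0.3
finger_force: 0.5
```

Request:
apply_moves:
  deltas:
    - [-0.001,0,0,0,0,0,0]
    - [-0.002,0,0,0,0,0,0]
    - [-0.003,0,0,0,0,0,0]
    - [-0.004,0,0,0,0,0,0]
    - [-0.005,0,0,0,0,0,0]
    - [-0.006,0,0,0,0,0,0]

```text
time_s: 29.55
tcp_pos: [597.0, -7.0, 69.4]
tool_rot: [0.072, 3.141, -0.0]
wrist_force: [-1.6, 0.3, 0.6]
grip_width: -0.0
finger_force: 0.5
```

```bash
python3 fr.py
```

```text
front 985 [655.7 -32. ] [153.2  23.1] 87.2 z [ 63.8  97.3 107.3]
t 29.6 tcp [597.2  -7.   69.4] yaw 87.37 tilt [0.0004 0.    ] w 0.1 ff 0.4 F [-0.5 -0.2  0.6] q [-0.12  0.26  0.01  1.32  0.   -0.08]
```

Request:
apply_moves:
  deltas:
    - [-0.001,0,0,0,0,0,0]
    - [-0.002,0,0,0,0,0,0]
    - [-0.003,0,0,0,0,0,0]
    - [-0.004,0,0,0,0,0,0]
    - [-0.004,0,0,0,0,0,0]

```text
time_s: 30.1
tcp_pos: [600.4, -7.1, 69.4]
tool_rot: [-0.072, -3.14, 0.0]
wrist_force: [-1.7, 0.1, 2.0]
grip_width: -0.1
finger_force: 1.4
```

```bash
python3 -c "
from plan import *
plan()"
```

```text
t 30.1 tcp [600.4  -7.1  69.4] yaw 87.38 tilt [-0.0012  0.    ] w -0.1 ff 1.4 F [-1.7  0.1  2. ] q [-0.12  0.27  0.02  1.33 -0.   -0.08]
```

Request:
apply_moves:
  deltas:
    - [-0.001,0,0,0,0,0,0]
    - [-0.002,0,0,0,0,0,0]
    - [-0.003,0,0,0,0,0,0]
    - [-0.003,0,0,0,0,0,0]

```text
time_s: 30.5
tcp_pos: [600.5, -7.2, 69.3]
tool_rot: [-0.072, -3.134, 0.0]
wrist_force: [-9.6, -0.2, 6.2]
grip_width: 0.3
finger_force: 4.9
```

```bash
python3 -c "
from plan import *
plan()"
```

```text
t 30.5 tcp [600.5  -7.2  69.3] yaw 87.37 tilt [-0.0071  0.    ] w 0.3 ff 4.9 F [-9.6 -0.2  6.2] q [-0.12  0.27  0.03  1.33 -0.   -0.08]
```

Firmly at the stop (−9.6 N, x fixed at 600.5). Back off, rise, and check.

Request:
apply_moves:
  deltas:
    - [0.004,0,0,0,0,0,0]
    - [0.015,0,0,0,0,0,0]
    - [0.035,0,0,0,0,0,0]
    - [0.06,0,0,0,0,0,0]
    - [0.08,0,0,0,0,0,0]
    - [0.09,0,-0.01,0,0,0,0]
    - [0.1,0,-0.04,0,0,0,0]
    - [0.11,0,-0.08,0,0,0,0]
    - [0.12,0,-0.12,0,0,0,0]
    - [0.13,0,-0.15,0,0,0,0]
    - [0.13,0,-0.15,0,0,0,0]
    - [0.13,0,-0.15,0,0,0,0]

```text
time_s: 31.7
tcp_pos: [475.5, -1.5, 220.6]
tool_rot: [0.072, 3.136, -0.001]
wrist_force: [-1.8, 0.2, -0.6]
grip_width: 0.1
finger_force: 0.0
```

```bash
python3 fr.py; python3 - <<'E'
from h import *
b=grab('side'); save(b,'side2')
E
```

```text
front 1365 [655.7 -12.7] [194.4  32.1] 87.5 z [ 64.3  96.  107.2]
t 31.75 tcp [474.6  -1.4 219. ] yaw 87.38 tilt [ 0.0013 -0.0001] w 0.1 ff 0.0 F [0.1 1.  0.3] q [-0.14 -0.09 -0.06  1.6   0.   -0.1 ]
```

View pics/side2.png

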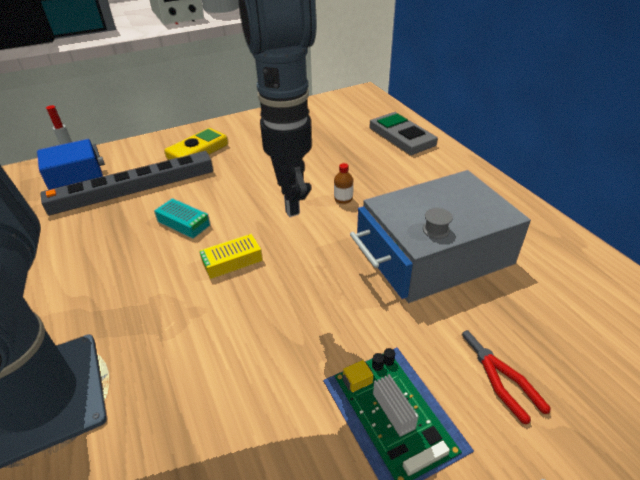

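The drawer front sits flush against the housing at (385,250). The board is on the mat at (400,415), and the bottle, pliers and spool haven't moved.

```bash
python3 -c "
from workcell import *
print(sign_off())"
```

```text
the job is handed in; nothing more can be done
None
```

The job is handed in at about 32 s: the board lies flat in the middle of the mat, the silver module lies flat in the drawer, the drawer is fully shut, and the bottle, pliers and spool look unmoved in the last picture.

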